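# Put the pressing dies back in the rack in reverse order

## Task

The four pressing dies stand on the aluminium tray in the order in which they were used. Put them into the four places of the beech rack in the reverse order, counted from the end pins: the die nearest the tray's pin goes to the place farthest from the rack's pin, and so on, until the die farthest from the tray's pin stands next to the rack's pin. Set each one upright and flat in the middle of its grey felt disc, never tip one over, and let go of them all.

Things in the scene. Friction and masses are not known exactly. Their poses are not given: they have to be found in the camera images.
- tray: fixed aluminium tray, 72 (x) x 266 mm (y), flat top 12 mm above its origin (centre of its underside, on the worktop; z up). Four black pads lie on it in a row at y = -87, -29, 29 and 87 mm, x = 0. Its pin end: a dark steel pin, top 34 mm above the worktop, head 14 mm wide, stands at y = +123 mm.
- rack: fixed beech rack, 72 (x) x 266 mm (y), flat top 12 mm above its origin (centre of its underside, on the worktop; z up). Four places, grey felt discs of 48 mm flush with the top, at y = -87, -29, 29 and 87 mm, x = 0. Ribs across x, 4 mm thick, 5.5 mm above the top, at y = -116, -58, 0, 58 and 116 mm. Its pin end: a pin like the tray's at y = +123 mm.
- die_brass_mid (a point): small brass-coloured pressing die, the narrowest and tallest: round, 22 mm across, 26 mm high, loose, stands upright at the start on its black pad on the tray (its underside 16 mm above the worktop). The point is on its axis, half-way up; z is its own upward axis. Grip it across its widest diameter, which may be taken as a plain cylinder.
- pad_brass: black rubber pad (fixed to the tray), 52 x 52 x 4 mm, on which the 22 mm wide die stands at the start; it stays behind and so marks that die's starting place. Which pad is at which of the tray's four places changes. Origin at the centre of its underside (the tray's top).
- die_dark_mid (a point): dark grey steel pressing die, the second narrowest: round, 28 mm across, 20 mm high, loose, stands upright at the start on its black pad on the tray (its underside 16 mm above the worktop). The point is on its axis, half-way up; z is its own upward axis. Grip it across its widest diameter, which may be taken as a plain cylinder.
- pad_dark: black rubber pad (fixed to the tray), 52 x 52 x 4 mm, on which the 28 mm wide die stands at the start; it stays behind and so marks that die's starting place. Which pad is at which of the tray's four places changes. Origin at the centre of its underside (the tray's top).
- die_bright_mid (a point): pale metal pressing die, the second widest: round, 34 mm across, 16 mm high, loose, stands upright at the start on its black pad on the tray (its underside 16 mm above the worktop). The point is on its axis, half-way up; z is its own upward axis. Grip it across its widest diameter, which may be taken as a plain cylinder.
- pad_bright: black rubber pad (fixed to the tray), 52 x 52 x 4 mm, on which the 34 mm wide die stands at the start; it stays behind and so marks that die's starting place. Which pad is at which of the tray's four places changes. Origin at the centre of its underside (the tray's top).
- die_flat_mid (a point): pale metal pressing die, the widest and lowest: round, 42 mm across, 12 mm high, loose, stands upright at the start on its black pad on the tray (its underside 16 mm above the worktop). The point is on its axis, half-way up; z is its own upward axis. Grip it across its widest diameter, which may be taken as a plain cylinder.
- pad_flat: black rubber pad (fixed to the tray), 52 x 52 x 4 mm, on which the 42 mm wide die stands at the start; it stays behind and so marks that die's starting place. Which pad is at which of the tray's four places changes. Origin at the centre of its underside (the tray's top).
Not all that is in view belongs to the job. Leave any orange look-alike of the part that bears die_dark_mid alone.

How it is judged:
By the outcome, as a careful person would: the job done as asked, in the order asked, and still so for the second after the job is handed in, with the robot touching nothing.
It also fails if it takes over 96 s, if anything falls off the work surface, if the arm or the gripper's body presses on something with over 40 N, if the wrist force passes 120 N, or if a joint passes its speed limit or range.

## Robot

A 7-joint arm with a two-finger parallel gripper is mounted at the origin on a cart in front of the work surface, level with it; the furniture and walls round the work are solid. World frame = base frame: x ahead of the robot, y to its left, z up, the work surface at z = 0. Lengths are in m, angles in rad, forces in N, time in s.
With the tool pointing down it reaches from about 0.4 to 0.85 m from the base axis. Payload 4.5 kg.
Tool frame: the origin (TCP) lies between the finger pads; the fingertips stand 8 mm ahead of it and the grasp point (between the pads) lies 11 mm behind it; z points along the fingers, y is the line along which they close (so a half turn about z gives the same grasp; the last joint's range is limited). The gripper opens to 85 mm and grips with 20 to 120 N. Pads are 22 mm wide; open, the fingers measure 114 mm over their backs; the gripper's body (76 mm by 85 mm) begins 54 mm behind the grasp point. The pads swing forward as they close: fully open they stand 13 mm farther back than shut.
Start: joints at [1.23, 0.689, -0.195, 1.565, 0.157, 0.902, -0.215], TCP at [0.229, -0.582, 0.239] pointing down, gripper open.
Joint ranges: [-3.01, 3.01], [-0.46, 2.08], [-1.47, 1.51], [0.13, 2.56], [-1, 4.14], [0.04, 2.09], [-2.66, 2.66]. Speed limits (rad/s): [2.57, 2.57, 3.14, 3.14, 3.14, 3.14, 3.14].

## Interface

Orientations are given as a unit quaternion [w, x, y, z].
In Python, from rig import robot gives the robot as it stands.
- The arm moves only by the tool carry_out, never from a script. Its argument "plan" is a list of rows, each a list of 5 numbers: the opening, from 0 (shut) to 1 (fully open), then the shift along the tool's x, y, z in m, then the turn about the tool's z in rad. A call has 1 to 12 rows; each row is the pose to reach, as a shift and turn from the pose commanded when the call began, along the tool's axes at that moment; what a row does not reach only later rows make up. A row lasts 1/12 s, in which the tool goes at most 41.7 mm and 7.16 degrees, less where a joint would pass 70% of its speed; a pose out of reach is approached as far as the arm can. A call with a gripper value outside its range is refused whole. The fingers move at their own pace and stop on an object; "newtons" is the grip in N (left out, the last holds). Time passes only in rows, so rows that repeat a pose let the fingers close. It gives the time, the measured TCP pose, the force, the opening and the grip force at its end, in the units of the state.
- robot.read_state(): the state, without advancing time (a new reading comes with each control period).
- robot.grab_frame(name): name is "scene" or "top"; returns (picture, depth): 420x560x3 uint8, red, green, blue; 420x560 float32, m along the optical axis (not along the pixel's ray), 0 where there is no reading.
- robot.camera_model(name): a dict with "fx", "fy", "cx", "cy" (pixels), "eye" and "attitude" of the camera in the world. Camera axes: x right, y up, looking along -z (the intrinsics and any distortion apply to the point x, -y, -z); pixel columns grow to the right and rows downward; lengths in m; the calibration is good to about 2 mm. A picture is of the moment at which its call begins. camera_model takes no time and is no camera call.
- robot.close_job(): hands the job in; it is judged then, once.
The state is a dict: "time_s": time; "joint_positions": joint angles; "dq": joint speeds; "effort": joint torques, N m; "ee_pos": TCP position; "ee_rot": TCP orientation; "ft_force": force on the tool from outside, world axes, zero at the start; "moment": the same for the moment, N m; "finger_gap": finger opening in m; "gripper_force": force on a finger pad.
Only numpy, scipy, OpenCV 4.12 (cv2) and the standard library are available. Lean on these libraries where they do the work, as an engineer would, in place of code of your own. Each camera call takes 0.05 s, during which the arm holds its last target. There are 200 camera calls.

## Working session

There is one attempt and no reset: what is moved stays moved. The work goes in short steps, Python scripts to look and compute and a tool call to move; the robot and the scene stay as the last step left them, time stands still between calls to the robot, and variables do not carry over. Pictures are saved under pics/ and viewed, at most 14 in all, crops included, and the job is handed in when it is done.

Besides the shell and the picture viewer there is one more tool, called after "Call:" as name(argument=value, ...), one argument or row to a line, values as JSON. carry_out: Moves the arm, as the interface text tells. Its arguments: {"type":"object","properties":{"plan":{"type":"array","items":{"type":"array","items":{"type":"number"}}},"newtons":{"type":"number"}},"required":["plan"]}

```bash
ls; mkdir -p pics; python3 - <<'E'
from rig import robot
import cv2,numpy as np
for n in("scene","top"):
    im,d=robot.grab_frame(n); cv2.imwrite(f"pics/{n}0.png",im[:,:,::-1]); np.savez(f"{n}0.npz",im=im,d=d)
    print(n,robot.camera_model(n), (d>0).mean())
s=robot.read_state()
for k in s: print(k,np.round(s[k],4))
E
```

```text
pics
scene {'fx': 530.4656569297895, 'fy': 530.4656569297895, 'cx': 280.38089519050015, 'cy': 212.85754936246394, 'eye': array([-0.27833655, -1.04359228,  0.65876125]), 'attitude': array([ 0.7998288 ,  0.50458925, -0.16742853, -0.27862389])} 0.9959396258503401
top {'fx': 496.8564111220792, 'fy': 496.8564111220792, 'cx': 278.1313143958297, 'cy': 212.6648155982507, 'eye': array([ 0.30308377, -0.02674909,  1.11417158]), 'attitude': array([ 0.70897777,  0.07449918, -0.07234509, -0.69754324])} 0.9959396258503401
time_s 0.1
joint_positions [ 1.2298  0.6899 -0.1945  1.5662  0.1573  0.9025 -0.2151]
dq [ 0.0008 -0.0025  0.0011 -0.0023 -0.0005  0.0002 -0.0017]
effort [-4.10000e-03 -5.40595e+01 -1.27190e+00 -1.58985e+01  9.30000e-03
  4.30000e-03 -0.00000e+00]
ee_pos [ 0.2285 -0.5811  0.2386]
ee_rot [-8.000e-04  9.825e-01  1.863e-01 -2.000e-04]
ft_force [-0.9835 -0.0753 -0.3253]
moment [0.0001 0.0545 0.0027]
gripper_force 0.0
finger_gap 0.0857
```

View pics/top0.png

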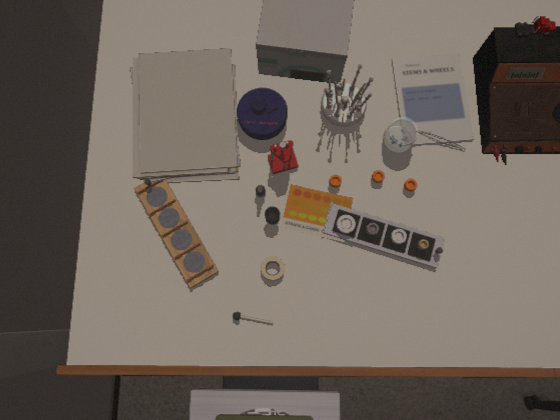

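View pics/scene0.png

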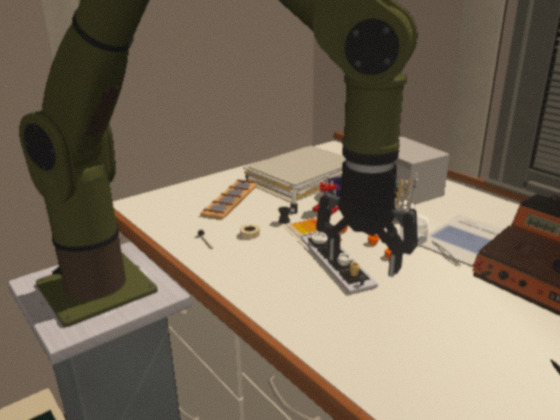

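```bash
cat > h.py <<'E'
import numpy as np,cv2
from scipy.spatial.transform import Rotation as R
from rig import robot
def cam(n):
    c=robot.camera_model(n); q=c["attitude"]; return c,R.from_quat([q[1],q[2],q[3],q[0]]).as_matrix()
def ray(n,u,v):
    c,M=cam(n); d=np.stack([(np.asarray(u)-c["cx"])/c["fx"],-(np.asarray(v)-c["cy"])/c["fy"],-np.ones(np.shape(u))],-1)
    return c["eye"],d@M.T
def plane(n,u,v,z):
    e,d=ray(n,u,v); return e+d*((z-e[2])/d[...,2])[...,None]
def pt(n,u,v,dep):
    e,d=ray(n,u,v); return e+d*np.asarray(dep)[...,None]
def proj(n,P):
    c,M=cam(n); p=(np.atleast_2d(P)-c["eye"])@M; return np.stack([c["cx"]-c["fx"]*p[:,0]/p[:,2],c["cy"]+c["fy"]*p[:,1]/p[:,2]],-1)
def crop(im,x0,y0,x1,y1,k,f): cv2.imwrite(f,cv2.resize(im[y0:y1,x0:x1,::-1],None,fx=k,fy=k,interpolation=cv2.INTER_CUBIC))
E
python3 - <<'E'
from h import *
t=np.load("top0.npz");s=np.load("scene0.npz")
a=cv2.resize(t["im"][195:275,310:450],None,fx=5.5,fy=5.5,interpolation=cv2.INTER_CUBIC)
b=cv2.resize(t["im"][170:295,125:225],None,fx=4,fy=4,interpolation=cv2.INTER_CUBIC)
cv2.imwrite("pics/tray.png",np.clip(a[:,:,::-1].astype(float)*1.5,0,255)); cv2.imwrite("pics/rack.png",np.clip(b[:,:,::-1].astype(float)*1.5,0,255))
print(proj("top",[[0,0,0],[0.2285,-.5811,.2386]]))
for n,u,v in [("tray+",439,250),("brass",424,244),("b",399,237),("c",373,229),("flat",346,224),("rp",148,182),("r1",157,196),("r2",168,217),("r3",181,239),("r4",194,262),("knob",260,190),("knob2",272,215),("tape",272,268),("or",335,181),("red",283,157),("table",300,340),("jar",262,110),("cardrods",345,100),("fallen",255,320)]:
    u,v=np.array(u),np.array(v);d=t["d"][v-2:v+3,u-2:u+3]; print(n,pt("top",u,v,np.median(d)).round(3),t["d"][v,u])
E
```

```text
[[263.52506089 467.08663301]
 [606.47734047 368.21798028]]
tray+ [ 0.453 -0.374  0.034] 1.0851996
brass [ 0.466 -0.341  0.037] 1.0842565
b [ 0.481 -0.289  0.03 ] 1.095465
c [ 0.498 -0.232  0.032] 1.1011157
flat [ 0.509 -0.173  0.026] 1.1054441
rp [0.597 0.273 0.034] 1.113818
r1 [0.57  0.255 0.014] 1.1320326
r2 [0.521 0.227 0.014] 1.1254117
r3 [0.471 0.195 0.014] 1.1097689
r4 [0.421 0.163 0.013] 1.1048739
knob [0.58  0.02  0.043] 1.1022815
knob2 [ 0.527 -0.008  0.025] 1.1109748
tape [ 0.411 -0.01   0.002] 1.1098648
or [ 0.611 -0.15   0.018] 1.1367074
red [ 0.645 -0.03   0.081] 1.0799358
table [ 0.256 -0.073  0.002] 1.0820045
jar [0.768 0.019 0.047] 1.1411306
cardrods [ 0.795 -0.171  0.049] 1.1388785
fallen [0.297 0.025 0.004] 1.0822868[ WARN:0@0.565] global loadsave.cpp:1063 imwrite_ Unsupported depth image for selected encoder is fallbacked to CV_8U.
```

View pics/tray.png

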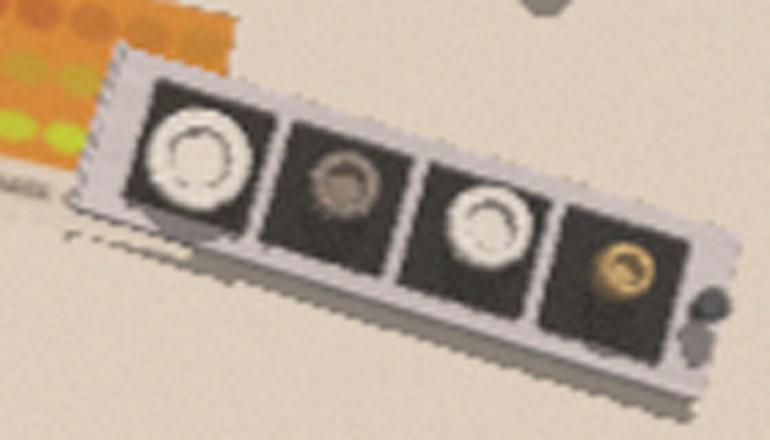

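View pics/rack.png

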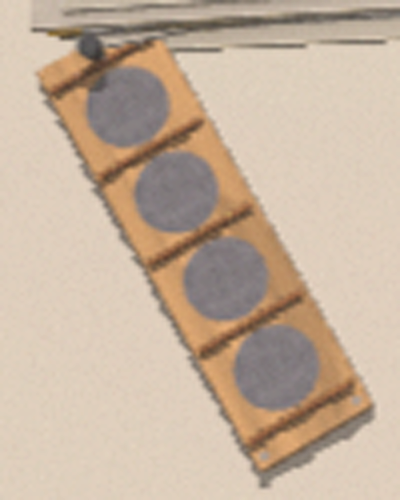

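```bash
cat > m.py <<'E'
from h import *
t=np.load("top0.npz");s=np.load("scene0.npz")
def world(n,z):
    v,u=np.mgrid[0:420,0:560].astype(float); return pt(n,u,v,z["d"])
W=world("top",t); S=world("scene",s)
# table plane bias
for n,X in(("top",W),("scene",S)):
    for x,y in[(.40,-.25),(.45,.08),(.56,.13)]:
        m=np.hypot(X[...,0]-x,X[...,1]-y)<.015; print(n,"table z",np.median(X[m][:,2]).round(4),X[m][:,2].std().round(4),m.sum())
H=dict(brass=.042,bright=.032,dark=.036,flat=.028)
G=dict(brass=(.466,-.341),bright=(.481,-.289),dark=(.498,-.232),flat=(.509,-.173))
for k in H:
    for n,X,I in(("top",W,t),("scene",S,s)):
        g=I["im"].max(-1).astype(int)
        m=(np.hypot(X[...,0]-G[k][0],X[...,1]-G[k][1])<.028)&(X[...,2]>H[k]-.004)&(X[...,2]<.06)
        v,u=np.nonzero(m)
        if len(u)<3: print(k,n,"none");continue
        p=plane(n,np.array(u.mean()),np.array(v.mean()),H[k]); print(k,n,len(u),"uv",u.mean().round(2),v.mean().round(2),"plane",p.round(4),"z depth",np.percentile(X[m][:,2],[20,50,80]).round(4))
# felts: grey mask
hsv=cv2.cvtColor(t["im"],cv2.COLOR_RGB2HSV)
reg=np.zeros((420,560),bool);reg[183:285,138:215]=1
m=((hsv[...,1]<60)&(hsv[...,2]<130)&reg&(W[...,2]<.02)).astype(np.uint8)
n_,l,st,c=cv2.connectedComponentsWithStats(m,connectivity=4)
P=[]
for i in range(1,n_):
    if st[i,4]>150: P.append(plane("top",c[i][0],c[i][1],.012)); print("felt",st[i],c[i].round(2),P[-1].round(4),np.median(W[l==i][:,2]).round(4))
P=np.array(P);
if len(P)==4: d=np.diff(P,axis=0);print(np.linalg.norm(d,axis=1).round(4),np.degrees(np.arctan2(d[:,1],d[:,0])).round(1))
# pads dark
reg[:]=0;reg[205:265,325:440]=1
m=((t["im"].max(-1)<75)&reg).astype(np.uint8)
m=cv2.morphologyEx(m,cv2.MORPH_OPEN,np.ones((2,2)))
cn,_=cv2.findContours(m,cv2.RETR_EXTERNAL,cv2.CHAIN_APPROX_NONE)
for q in cn:
    if cv2.contourArea(q)>150:
        r=cv2.minAreaRect(q); p=plane("top",np.array(r[0][0]),np.array(r[0][1]),.016); print("pad",np.round(r[0],2),np.round(r[1],1),round(r[2],1),p.round(4))
E
python3 m.py
python3 -c "
from h import *
s=np.load('scene0.npz')['im'];crop(np.clip(s*1.4,0,255).astype(np.uint8),180,160,420,300,3.3,'pics/sc1.png')"
```

```text
top table z 0.0016 0.0019 144
top table z 0.0013 0.0019 137
top table z 0.002 0.0019 126
scene table z 0.0005 0.0013 75
scene table z 0.0004 0.0016 44
scene table z 0.0001 0.0018 34
brass top 68 uv 423.25 243.57 plane [ 0.4657 -0.3385  0.042 ] z depth [0.0396 0.0421 0.0436]
brass scene 43 uv 354.16 264.6 plane [ 0.4646 -0.3431  0.042 ] z depth [0.0394 0.0412 0.0427]
bright top 172 uv 398.69 235.85 plane [ 0.4836 -0.288   0.032 ] z depth [0.0301 0.0327 0.0346]
bright scene 90 uv 344.44 256.92 plane [ 0.4835 -0.2934  0.032 ] z depth [0.0296 0.0313 0.0324]
dark top 104 uv 372.48 228.06 plane [ 0.4993 -0.2299  0.036 ] z depth [0.0341 0.0364 0.0382]
dark scene 3 uv 326.0 244.0 plane [ 0.487  -0.2264  0.036 ] z depth [0.033  0.0344 0.0348]
flat top 271 uv 345.94 223.34 plane [ 0.5105 -0.1727  0.028 ] z depth [0.0264 0.0281 0.0303]
flat scene 116 uv 318.88 236.47 plane [ 0.5091 -0.1761  0.028 ] z depth [0.0257 0.0272 0.0289]
felt [147 187  20  20 320] [156.33 196.31] [0.5694 0.2573 0.012 ] 0.014
felt [159 208  20  20 327] [168.55 217.57] [0.5204 0.2263 0.012 ] 0.0142
felt [171 229  21  21 344] [180.98 239.36] [0.471  0.1954 0.012 ] 0.014
felt [183 251  22  22 351] [193.57 261.38] [0.4221 0.1646 0.012 ] 0.0139
[0.058  0.0583 0.0578] [-147.7 -147.9 -147.8]
pad [422.01 247.46] [23.4 23.5] 15.3 [ 0.4609 -0.3429  0.016 ]
pad [396.75 239.64] [23.2 23.4] 15.9 [ 0.4776 -0.2873  0.016 ]
pad [371.83 231.86] [23.1 22.9] 16.4 [ 0.4943 -0.2321  0.016 ]
```

View pics/sc1.png

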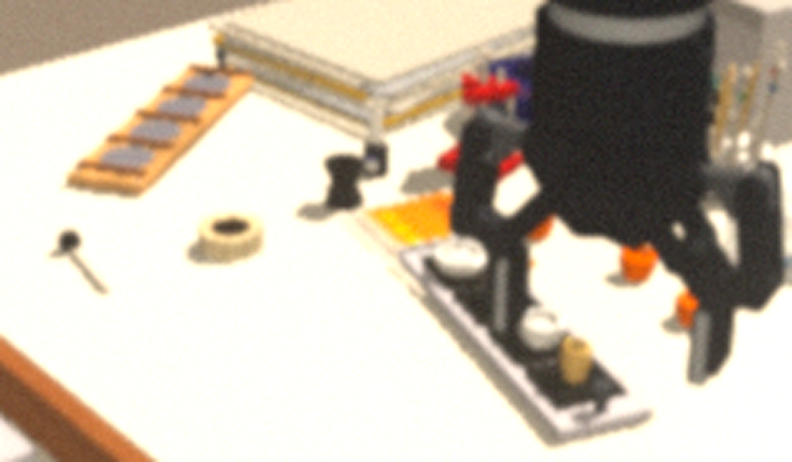

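```bash
cat >> h.py <<'E'
DIE=dict(brass=(.4655,-.3400),bright=(.4838,-.2900),dark=(.4995,-.2310),flat=(.5102,-.1740))
FELT=dict(flat=(.5694,.2573),dark=(.5204,.2263),bright=(.4710,.1954),brass=(.4221,.1646))
YT,YR=-16.8,-57.8   # heading of tool y, deg
def to(x,y,z,yaw):
    s=robot.read_state();q=s["ee_rot"];M=R.from_quat([q[1],q[2],q[3],q[0]]).as_matrix()
    d=M.T@(np.array([x,y,z])-s["ee_pos"]); h=np.degrees(np.arctan2(M[1,1],M[0,1])); w=(yaw-h+180)%360-180
    print("t",round(s["time_s"],2),"pos",np.round(s["ee_pos"],4),"yaw",h.round(1),"tilt",M[2,2].round(4),"F",np.round(s["ft_force"],1),"gap",np.round(s["finger_gap"],4),"-> shift",d.round(4),"turn",round(-np.radians(w),3))
E
python3 - <<'E'
from h import *
s=np.load("scene0.npz");t=np.load("top0.npz")
v,u=np.mgrid[0:420,0:560].astype(float);S=pt("scene",u,v,s["d"]);W=pt("top",u,v,t["d"])
st=robot.read_state();e=st["ee_pos"]
m=(np.hypot(S[...,0]-e[0],S[...,1]-e[1])<.08)&(S[...,2]>.15)&(S[...,2]<.27)
print("tips z",np.percentile(S[m][:,2],[0.5,1,2,5]).round(4),S[m][np.argsort(S[m][:,2])[:6]].round(3))
for r,c in[(100,180),(170,180),(178,200),(178,160),(180,150),(60,190)]: print((c,r),W[r,c].round(3))
to(*DIE["brass"],.12,YT)
E
```

```text
tips z [0.2444 0.2445 0.2451 0.2465] [[ 0.242 -0.63   0.244]
 [ 0.204 -0.538  0.244]
 [ 0.216 -0.541  0.244]
 [ 0.213 -0.542  0.244]
 [ 0.247 -0.628  0.245]
 [ 0.206 -0.545  0.245]]
(180, 100) [0.784 0.206 0.061]
(180, 170) [0.618 0.197 0.06 ]
(200, 178) [ 0.303 -0.027  1.114]
(160, 178) [0.609 0.248 0.025]
(150, 180) [0.601 0.268 0.036]
(190, 60) [0.884 0.188 0.061]
t 0.1 pos [ 0.2285 -0.5811  0.2386] yaw -68.5 tilt -1.0 F [-1.  -0.1 -0.3] gap 0.0857 -> shift [ 0.3088 -0.1374  0.1187] turn -0.903
```

Call:
carry_out(
  plan=[
    [0.65,0.309,-0.137,0.089,-0.903],
    [0.65,0.309,-0.137,0.089,-0.903],
    [0.65,0.309,-0.137,0.089,-0.903],
    [0.65,0.309,-0.137,0.089,-0.903],
    [0.65,0.309,-0.137,0.089,-0.903],
    [0.65,0.309,-0.137,0.089,-0.903],
    [0.65,0.309,-0.137,0.089,-0.903],
    [0.65,0.309,-0.137,0.089,-0.903],
    [0.65,0.309,-0.137,0.089,-0.903],
    [0.65,0.309,-0.137,0.089,-0.903],
    [0.65,0.309,-0.137,0.089,-0.903],
    [0.65,0.309,-0.137,0.089,-0.903],
  ],
  newtons=40,
)

```text
time_s: 1.1
ee_pos: [0.465, -0.3423, 0.1501]
ee_rot: [-0.0, 0.803, 0.596, -0.001]
ft_force: [0.4, -0.6, -0.6]
finger_gap: 0.0556
gripper_force: 0.0
```

```bash
cat > look.py <<'E'
from h import *
import sys
def tips(S,e,lo,hi):
    m=(np.hypot(S[...,0]-e[0],S[...,1]-e[1])<.07)&(S[...,2]>e[2]+lo)&(S[...,2]<e[2]+hi); return m
if __name__=="__main__":
    for n in("scene","top"):
        im,d=robot.grab_frame(n);np.savez(f"{n}_{sys.argv[1]}.npz",im=im,d=d)
    e=robot.read_state()["ee_pos"];d=np.load(f"scene_{sys.argv[1]}.npz")["d"]
    v,u=np.mgrid[0:420,0:560].astype(float);S=pt("scene",u,v,d);m=tips(S,e,-.03,.03)
    print("tip-TCP",(np.percentile(S[m][:,2],[1,3,6])-e[2]).round(4))
E
python3 look.py 1; python3 -c "
from h import *
to(*DIE['brass'],.04,YT)
a=np.load('scene_1.npz')['im'];b=np.load('top_1.npz')['im']
A=cv2.resize(np.clip(a[140:320,270:450]*1.4,0,255).astype(np.uint8),(540,540),interpolation=2)
crop(np.clip(a*1.3,0,255).astype(np.uint8),270,140,450,320,3.2,'pics/s1.png')
"
```

```text
tip-TCP [-0.0035 -0.0022 -0.    ]
t 1.2 pos [ 0.4648 -0.3429  0.1504] yaw -17.0 tilt -1.0 F [-0.  -0.6  1.1] gap 0.0554 -> shift [ 3.200e-03 -1.000e-04  1.104e-01] turn -0.003
```

View pics/s1.png

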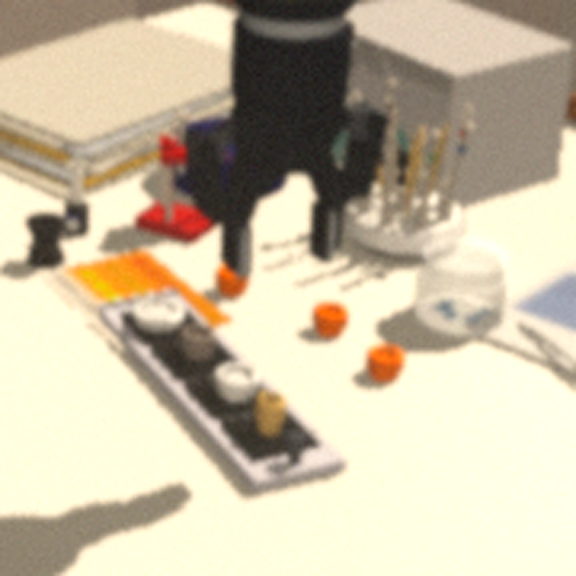

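Call:
carry_out(
  plan=[
    [0.65,0.004,-0.0005,0.03,0],
    [0.65,0.004,-0.0005,0.06,0],
    [0.65,0.004,-0.0005,0.09,0],
    [0.65,0.004,-0.0005,0.11,0],
    [0.65,0.004,-0.0005,0.12,0],
    [0.65,0.004,-0.0005,0.1235,0],
    [0.65,0.004,-0.0005,0.1235,0],
    [0.65,0.004,-0.0005,0.1235,0],
  ],
)

```text
time_s: 1.87
ee_pos: [0.4674, -0.3379, 0.0279]
ee_rot: [0.001, 0.803, 0.596, 0.0]
ft_force: [0.0, -0.2, -0.6]
finger_gap: 0.0554
gripper_force: 0.0
```

```bash
python3 look.py 2; python3 - <<'E'
from h import *
to(.4655,-.339,.027,YT)
im=np.load('scene_2.npz')['im'];crop(np.clip(im*1.3,0,255).astype(np.uint8),300,180,420,300,5,'pics/s2.png')
E
```

```text
tip-TCP [-0.0298 -0.0294 -0.0289]
t 1.97 pos [ 0.4677 -0.3378  0.0283] yaw -16.8 tilt -1.0 F [ 1.1  0.2 -0.4] gap 0.0555 -> shift [-0.0018 -0.0018  0.0012] turn -0.0
```

View pics/s2.png

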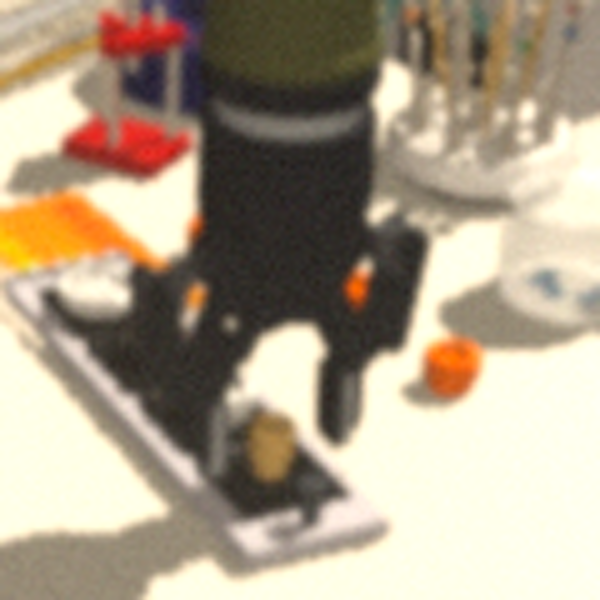

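Call:
carry_out(
  plan=[
    [0.65,-0.0015,-0.002,0.001,0],
    [0.65,-0.0015,-0.002,0.001,0],
    [0.1,-0.0015,-0.002,0.001,0],
    [0.1,-0.0015,-0.002,0.001,0],
    [0.1,-0.0015,-0.002,0.001,0],
    [0.1,-0.0015,-0.002,0.001,0],
    [0.1,-0.0015,-0.002,0.001,0],
  ],
  newtons=40,
)

```text
time_s: 2.55
ee_pos: [0.4647, -0.338, 0.0261]
ee_rot: [0.0, 0.803, 0.596, 0.0]
ft_force: [-1.6, -0.4, 4.6]
finger_gap: 0.0206
gripper_force: 39.1
```

Call:
carry_out(
  plan=[
    [0.1,0,0,-0.01,0],
    [0.1,0,0,-0.03,0],
    [0.1,0,0,-0.06,0],
    [0.1,0,0,-0.09,0],
    [0.1,0,0,-0.11,0],
  ],
)

```text
time_s: 2.97
ee_pos: [0.4652, -0.3381, 0.1386]
ee_rot: [0.001, 0.803, 0.596, 0.001]
ft_force: [0.7, -0.1, -1.1]
finger_gap: 0.0208
gripper_force: 39.2
```

```bash
python3 -c "
from h import *
to(*FELT['brass'],.13,YR)"
```

```text
t 2.97 pos [ 0.4652 -0.3381  0.1386] yaw -16.8 tilt -1.0 F [ 0.7 -0.1 -1.1] gap 0.0208 -> shift [ 0.4689 -0.1864  0.008 ] turn 0.716
```

Call:
carry_out(
  plan=[
    [0.1,0.014,-0.006,0,0.02],
    [0.1,0.042,-0.017,0,0.06],
    [0.1,0.08,-0.032,0,0.12],
    [0.1,0.118,-0.047,0,0.18],
    [0.1,0.156,-0.062,0,0.24],
    [0.1,0.194,-0.077,0,0.3],
    [0.1,0.232,-0.092,0,0.36],
    [0.1,0.27,-0.107,0,0.42],
    [0.1,0.308,-0.122,0,0.48],
    [0.1,0.346,-0.137,0,0.54],
    [0.1,0.384,-0.152,0,0.6],
    [0.1,0.422,-0.168,0,0.66],
  ],
)

```text
time_s: 3.97
ee_pos: [0.4253, 0.1168, 0.1362]
ee_rot: [-0.0, 0.953, 0.303, 0.0]
ft_force: [1.6, 0.5, -1.1]
finger_gap: 0.0204
gripper_force: 39.2
```

```bash
python3 -c "
from h import *
to(*FELT['brass'],.0225,YR)"
```

```text
t 3.97 pos [0.4253 0.1168 0.1362] yaw -54.8 tilt -1.0 F [ 1.6  0.5 -1.1] gap 0.0204 -> shift [ 0.0249 -0.0408  0.1137] turn 0.053
```

Go over and hover at about z = 0.045, then check.

Call:
carry_out(
  plan=[
    [0.1,0.013,-0.021,0.01,0.03],
    [0.1,0.022,-0.036,0.03,0.053],
    [0.1,0.025,-0.041,0.055,0.053],
    [0.1,0.025,-0.041,0.08,0.053],
    [0.1,0.025,-0.041,0.09,0.053],
    [0.1,0.025,-0.041,0.09,0.053],
    [0.1,0.025,-0.041,0.09,0.053],
  ],
)

```text
time_s: 4.55
ee_pos: [0.4221, 0.162, 0.046]
ee_rot: [0.0, 0.961, 0.278, -0.0]
ft_force: [0.4, -0.5, -0.0]
finger_gap: 0.0204
gripper_force: 39.2
```

```bash
python3 look.py 3; python3 - <<'E'
from h import *
to(*FELT['brass'],.0225,YR)
im=np.load('scene_3.npz')['im'];crop(np.clip(im*1.4,0,255).astype(np.uint8),190,150,290,250,5.5,'pics/s3.png')
E
```

```text
tip-TCP [-0.0299 -0.0296 -0.0292]
t 4.65 pos [0.4229 0.1622 0.0469] yaw -57.7 tilt -1.0 F [ 0.2 -0.4 -0.6] gap 0.0212 -> shift [ 0.0006 -0.0024  0.0244] turn 0.002
```

View pics/s3.png

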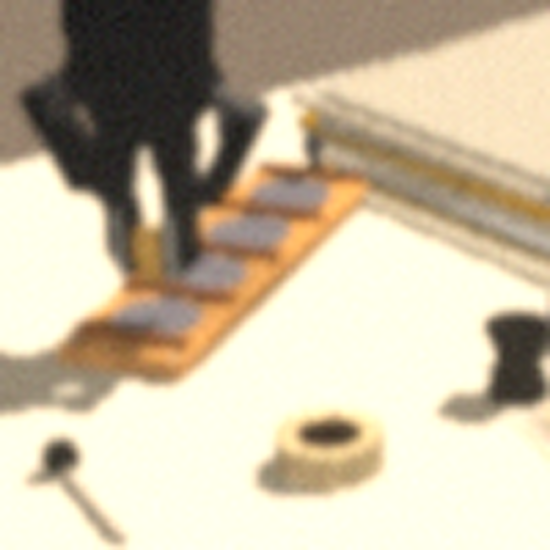

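Call:
carry_out(
  plan=[
    [0.1,0.001,-0.002,0.008,0.0],
    [0.1,0.001,-0.002,0.016,0.0],
    [0.1,0.001,-0.002,0.021,0.0],
    [0.1,0.001,-0.002,0.0235,0.0],
    [0.1,0.001,-0.002,0.0235,0.0],
    [0.1,0.001,-0.002,0.0235,0.0],
  ],
)

```text
time_s: 5.15
ee_pos: [0.4252, 0.1659, 0.0245]
ee_rot: [0.0, 0.96, 0.279, -0.003]
ft_force: [-0.9, -0.1, -0.9]
finger_gap: 0.0205
gripper_force: 39.2
```

```bash
python3 -c "
from h import *
to(*FELT['brass'],.0225,YR)"
```

```text
t 5.15 pos [0.4252 0.1659 0.0245] yaw -57.6 tilt -1.0 F [-0.9 -0.1 -0.9] gap 0.0205 -> shift [-0.0033 -0.0005  0.002 ] turn 0.003
```

Call:
carry_out(
  plan=[
    [0.1,-0.003,-0.0005,0.0,0.0],
    [0.1,-0.003,-0.0005,0.001,0.0],
    [0.1,-0.003,-0.0005,0.002,0.0],
    [0.1,-0.003,-0.0005,0.002,0.0],
    [0.1,-0.003,-0.0005,0.002,0.0],
  ],
)

```text
time_s: 5.57
ee_pos: [0.4235, 0.1652, 0.0236]
ee_rot: [0.0, 0.96, 0.279, -0.004]
ft_force: [-1.3, -0.2, -0.8]
finger_gap: 0.0207
gripper_force: 39.2
```

```bash
python3 -c "
from h import *
to(*FELT['brass'],.0225,YR)"
```

```text
t 5.57 pos [0.4235 0.1652 0.0236] yaw -57.6 tilt -1.0 F [-1.3 -0.2 -0.8] gap 0.0207 -> shift [-0.0015 -0.0003  0.0011] turn 0.003
```

Call:
carry_out(
  plan=[
    [0.1,-0.0015,0,0.0005,0.0],
    [0.1,-0.0015,0,0.001,0.0],
    [0.1,-0.0015,0,0.0015,0.0],
    [0.1,-0.0015,0,0.0015,0.0],
  ],
)

```text
time_s: 5.9
ee_pos: [0.422, 0.1642, 0.0222]
ee_rot: [0.0, 0.96, 0.279, -0.004]
ft_force: [-0.3, 0.6, -0.2]
finger_gap: 0.0205
gripper_force: 39.3
```

Call:
carry_out(
  plan=[
    [0.1,0,0,0.0005,0.0],
    [0.1,0,0,0.001,0.0],
    [0.1,0,0,0.0015,0.0],
    [0.1,0,0,0.0015,0.0],
  ],
)

```text
time_s: 6.23
ee_pos: [0.422, 0.1642, 0.022]
ee_rot: [0.001, 0.96, 0.279, -0.003]
ft_force: [-1.3, -0.2, 15.6]
finger_gap: 0.0207
gripper_force: 41.0
```

Call:
carry_out(
  plan=[
    [0.1,0,0,-0.001,0.0],
    [0.4,0,0,-0.001,0.0],
    [0.4,0,0,-0.001,0.0],
    [0.4,0,0,-0.001,0.0],
    [0.4,0,0,-0.02,0.0],
    [0.4,0,0,-0.05,0.0],
    [0.4,0,0,-0.085,0.0],
    [0.4,0,0,-0.12,0.0],
  ],
)

```text
time_s: 6.9
ee_pos: [0.4221, 0.1643, 0.1417]
ee_rot: [0.001, 0.96, 0.279, -0.005]
ft_force: [1.1, 0.4, 0.1]
finger_gap: 0.034
gripper_force: 0.0
```

```bash
python3 -c "
from h import *
to(.4838,-.2887,.13,YT)"
```

```text
t 6.9 pos [0.4221 0.1643 0.1417] yaw -57.6 tilt -0.9999 F [1.1 0.4 0.1] gap 0.034 -> shift [-0.1904  0.4155  0.013 ] turn -0.712
```

Call:
carry_out(
  plan=[
    [0.65,-0.016,0.035,0,-0.06],
    [0.65,-0.032,0.07,0,-0.12],
    [0.65,-0.048,0.105,0,-0.18],
    [0.65,-0.064,0.14,0,-0.24],
    [0.65,-0.08,0.175,0,-0.3],
    [0.65,-0.096,0.21,0,-0.36],
    [0.65,-0.112,0.244,0,-0.42],
    [0.65,-0.128,0.279,0,-0.48],
    [0.65,-0.144,0.314,0,-0.54],
    [0.65,-0.16,0.349,0,-0.6],
    [0.65,-0.176,0.384,0,-0.66],
    [0.65,-0.19,0.415,0.013,-0.712],
  ],
)

```text
time_s: 7.9
ee_pos: [0.4851, -0.2912, 0.1298]
ee_rot: [0.0, 0.803, 0.596, -0.003]
ft_force: [1.0, -0.9, 0.9]
finger_gap: 0.0555
gripper_force: 0.0
```

```bash
python3 look.py 4; cat > chk.py <<'E'
from h import *
import sys
t=np.load(f"top_{sys.argv[1]}.npz");v,u=np.mgrid[0:420,0:560].astype(float);W=pt("top",u,v,t["d"])
T=dict(brass=.038,dark=.032,bright=.028,flat=.024)
ax=np.array([np.cos(np.radians(32.2)),np.sin(np.radians(32.2))]);bx=np.array([ax[1],-ax[0]])
for k in sys.argv[2:]:
    f=np.array(FELT[k]);m=(np.hypot(W[...,0]-f[0],W[...,1]-f[1])<.027)&(W[...,2]>T[k]-.004)&(W[...,2]<.07)
    v_,u_=np.nonzero(m);p=plane("top",np.array(u_.mean()),np.array(v_.mean()),T[k]);d=p[:2]-f
    print(k,m.sum(),"z",np.median(W[m][:,2]).round(4),p.round(4),"off world",d.round(4),"along row",(d@ax).round(4),"across",(d@bx).round(4))
E
python3 chk.py 4 brass; python3 -c "
from h import *
to(.4838,-.2887,.023,YT)"
```

```text
tip-TCP [0.0013 0.0024 0.0044]
brass 64 z 0.0388 [0.4213 0.163  0.038 ] off world [-0.0008 -0.0016] along row -0.0016 across 0.0009
t 8.0 pos [ 0.4819 -0.2957  0.1258] yaw -17.5 tilt -0.9999 F [-1.9  0.1 -0.6] gap 0.0557 -> shift [0.0082 0.0007 0.1028] turn -0.012
```

Call:
carry_out(
  plan=[
    [0.65,0.006,0.0,0.01,-0.012],
    [0.65,0.006,0.0,0.03,-0.012],
    [0.65,0.006,0.0,0.055,-0.012],
    [0.65,0.006,0.0,0.075,-0.012],
    [0.65,0.006,0.0,0.085,-0.012],
    [0.65,0.006,0.0,0.09,-0.012],
    [0.65,0.006,0.0,0.09,-0.012],
    [0.65,0.006,0.0,0.09,-0.012],
  ],
)

```text
time_s: 8.67
ee_pos: [0.4861, -0.2813, 0.0392]
ee_rot: [-0.001, 0.799, 0.601, -0.004]
ft_force: [-0.3, 0.2, -0.6]
finger_gap: 0.0556
gripper_force: 0.0
```

```bash
python3 -c "
from h import *
to(.4838,-.2887,.024,YT)"
```

```text
t 8.67 pos [ 0.4861 -0.2813  0.0392] yaw -16.1 tilt -1.0 F [-0.3  0.2 -0.6] gap 0.0556 -> shift [-0.0077 -0.0001  0.0153] turn 0.012
```

Call:
carry_out(
  plan=[
    [0.65,-0.005,0.0,0.004,0.012],
    [0.65,-0.0075,0.0,0.008,0.012],
    [0.65,-0.0075,0.0,0.013,0.012],
    [0.65,-0.0075,0.0,0.015,0.012],
    [0.65,-0.0075,0.0,0.015,0.012],
  ],
)

```text
time_s: 9.08
ee_pos: [0.4829, -0.2894, 0.0232]
ee_rot: [-0.001, 0.803, 0.596, -0.004]
ft_force: [-0.2, 0.1, 1.2]
finger_gap: 0.0555
gripper_force: 0.0
```

```bash
python3 -c "
from h import *
to(.4838,-.2887,.024,YT)"
```

```text
t 9.08 pos [ 0.4829 -0.2894  0.0232] yaw -16.9 tilt -1.0 F [-0.2  0.1  1.2] gap 0.0555 -> shift [ 0.001   0.0007 -0.0008] turn -0.001
```

Call:
carry_out(
  plan=[
    [0.65,0.0005,0.0005,-0.0005,0],
    [0.2,0.0005,0.0005,-0.0005,0],
    [0.2,0.0005,0.0005,-0.0005,0],
    [0.2,0.0005,0.0005,-0.0005,0],
    [0.2,0.0005,0.0005,-0.0005,0],
    [0.2,0.0005,0.0005,-0.0005,0],
  ],
  newtons=40,
)

```text
time_s: 9.58
ee_pos: [0.4843, -0.2889, 0.0247]
ee_rot: [-0.001, 0.803, 0.596, -0.004]
ft_force: [-0.9, 0.5, 5.5]
finger_gap: 0.0327
gripper_force: 39.8
```

Call:
carry_out(
  plan=[
    [0.2,0,0,-0.01,0],
    [0.2,0,0,-0.03,0],
    [0.2,0,0,-0.06,0],
    [0.2,0,0,-0.09,0],
    [0.2,0,0,-0.11,0],
    [0.2,0,0,-0.11,0],
  ],
)

```text
time_s: 10.08
ee_pos: [0.4873, -0.2892, 0.1387]
ee_rot: [0.002, 0.803, 0.596, -0.002]
ft_force: [1.0, 1.3, -0.2]
finger_gap: 0.0325
gripper_force: 39.8
```

```bash
python3 -c "
from h import *
to(*FELT['bright'],.13,YR)"
```

```text
t 10.08 pos [ 0.4873 -0.2892  0.1387] yaw -16.9 tilt -1.0 F [ 1.   1.3 -0.2] gap 0.0325 -> shift [ 0.4591 -0.1561  0.006 ] turn 0.715
```

Call:
carry_out(
  plan=[
    [0.2,0.014,-0.005,0,0.02],
    [0.2,0.042,-0.014,0,0.06],
    [0.2,0.08,-0.027,0,0.12],
    [0.2,0.118,-0.04,0,0.18],
    [0.2,0.156,-0.053,0,0.24],
    [0.2,0.194,-0.066,0,0.3],
    [0.2,0.232,-0.079,0,0.36],
    [0.2,0.27,-0.092,0,0.42],
    [0.2,0.308,-0.105,0,0.48],
    [0.2,0.346,-0.118,0,0.54],
    [0.2,0.384,-0.131,0,0.6],
    [0.2,0.415,-0.141,0,0.65],
  ],
)

```text
time_s: 11.08
ee_pos: [0.4691, 0.1528, 0.1328]
ee_rot: [-0.0, 0.951, 0.308, -0.004]
ft_force: [1.5, -0.0, -0.1]
finger_gap: 0.0322
gripper_force: 39.8
```

Call:
carry_out(
  plan=[
    [0.2,0.004,-0.022,0.01,0.03],
    [0.2,0.018,-0.034,0.03,0.06],
    [0.2,0.023,-0.039,0.055,0.065],
    [0.2,0.023,-0.039,0.08,0.065],
    [0.2,0.023,-0.039,0.09,0.065],
    [0.2,0.023,-0.039,0.09,0.065],
    [0.2,0.023,-0.039,0.09,0.065],
    [0.2,0.023,-0.039,0.09,0.065],
  ],
)

```text
time_s: 11.75
ee_pos: [0.4653, 0.1941, 0.0434]
ee_rot: [0.0, 0.961, 0.277, -0.004]
ft_force: [-0.3, -0.1, 0.0]
finger_gap: 0.0322
gripper_force: 39.8
```

```bash
python3 -c "
from h import *
to(*FELT['bright'],.0205,YR)"
```

```text
t 11.75 pos [0.4653 0.1941 0.0434] yaw -57.8 tilt -1.0 F [-0.3 -0.1  0. ] gap 0.0322 -> shift [0.0056 0.002  0.0228] turn -0.0
```

Call:
carry_out(
  plan=[
    [0.2,0.003,0.001,0.004,0.0],
    [0.2,0.0055,0.002,0.01,0.0],
    [0.2,0.0055,0.002,0.015,0.0],
    [0.2,0.0055,0.002,0.019,0.0],
    [0.2,0.0055,0.002,0.019,0.0],
    [0.2,0.0055,0.002,0.019,0.0],
    [0.2,0.0055,0.002,0.019,0.0],
  ],
)

```text
time_s: 12.33
ee_pos: [0.4705, 0.1953, 0.0238]
ee_rot: [0.0, 0.961, 0.277, -0.004]
ft_force: [0.7, -0.6, -0.9]
finger_gap: 0.0326
gripper_force: 39.8
```

```bash
python3 -c "
from h import *
to(*FELT['bright'],.0205,YR)"
```

```text
t 12.33 pos [0.4705 0.1953 0.0238] yaw -57.8 tilt -1.0 F [ 0.7 -0.6 -0.9] gap 0.0326 -> shift [0.0004 0.0002 0.0033] turn -0.0
```

Call:
carry_out(
  plan=[
    [0.2,0,0,0.001,0.0],
    [0.2,0,0,0.002,0.0],
    [0.2,0,0,0.003,0.0],
    [0.2,0,0,0.0035,0.0],
    [0.2,0,0,0.0035,0.0],
  ],
)

```text
time_s: 12.75
ee_pos: [0.4707, 0.1953, 0.0207]
ee_rot: [0.0, 0.961, 0.277, -0.004]
ft_force: [-0.6, -0.3, 3.1]
finger_gap: 0.0324
gripper_force: 40.2
```

Call:
carry_out(
  plan=[
    [0.2,0,0,0.0005,0.0],
    [0.55,0,0,0.0,0.0],
    [0.55,0,0,0.0,0.0],
    [0.55,0,0,0.0,0.0],
    [0.55,0,0,-0.02,0.0],
    [0.55,0,0,-0.05,0.0],
    [0.55,0,0,-0.085,0.0],
    [0.55,0,0,-0.11,0.0],
    [0.55,0,0,-0.11,0.0],
  ],
)

```text
time_s: 13.5
ee_pos: [0.4739, 0.1971, 0.1344]
ee_rot: [-0.001, 0.961, 0.277, -0.0]
ft_force: [0.3, 0.1, 0.0]
finger_gap: 0.0469
gripper_force: 0.0
```

```bash
python3 -c "
from h import *
to(.4995,-.2305,.11,YT)"
```

```text
t 13.5 pos [0.4739 0.1971 0.1344] yaw -57.8 tilt -1.0 F [0.3 0.1 0. ] gap 0.0469 -> shift [-0.2059  0.3757  0.0239] turn -0.716
```

Call:
carry_out(
  plan=[
    [0.6,-0.01,0.019,0,-0.036],
    [0.6,-0.029,0.053,0,-0.1],
    [0.6,-0.048,0.088,0,-0.167],
    [0.6,-0.067,0.122,0,-0.233],
    [0.6,-0.086,0.157,0,-0.3],
    [0.6,-0.105,0.191,0,-0.365],
    [0.6,-0.124,0.226,0,-0.43],
    [0.6,-0.143,0.26,0,-0.497],
    [0.6,-0.162,0.295,0,-0.562],
    [0.6,-0.18,0.328,0,-0.626],
    [0.6,-0.195,0.356,0.01,-0.68],
    [0.6,-0.206,0.376,0.024,-0.716],
  ],
)

```text
time_s: 14.5
ee_pos: [0.4971, -0.2371, 0.1069]
ee_rot: [0.0, 0.803, 0.595, -0.004]
ft_force: [0.5, 1.5, -0.9]
finger_gap: 0.0513
gripper_force: 0.0
```

Call:
carry_out(
  plan=[
    [0.6,0,0,0.005,0],
    [0.6,0,0,0.02,0],
    [0.6,0,0,0.04,0],
    [0.6,0,0,0.06,0],
    [0.6,0,0,0.065,0],
    [0.6,0,0,0.065,0],
    [0.6,0,0,0.065,0],
    [0.6,0,0,0.065,0],
  ],
)

```text
time_s: 15.17
ee_pos: [0.4975, -0.2323, 0.0433]
ee_rot: [-0.001, 0.803, 0.596, -0.003]
ft_force: [0.1, 0.5, 0.5]
finger_gap: 0.0513
gripper_force: 0.0
```

```bash
python3 look.py 5; python3 chk.py 5 brass bright; python3 -c "
from h import *
to(.4995,-.2305,.025,YT)"
```

```text
tip-TCP [-0.0298 -0.0295 -0.0292]
brass 64 z 0.0388 [0.4209 0.1628 0.038 ] off world [-0.0012 -0.0018] along row -0.002 across 0.0009
bright 175 z 0.0282 [0.471  0.1951 0.028 ] off world [ 0.     -0.0003] along row -0.0002 across 0.0003
t 15.27 pos [ 0.4975 -0.2326  0.0434] yaw -16.8 tilt -1.0 F [-0.4 -1.1  1.3] gap 0.0514 -> shift [0.0027 0.0014 0.0184] turn 0.0
```

Call:
carry_out(
  plan=[
    [0.6,0.0025,0.001,0.006,0],
    [0.6,0.0025,0.001,0.012,0],
    [0.6,0.0025,0.001,0.017,0],
    [0.6,0.0025,0.001,0.0185,0],
    [0.6,0.0025,0.001,0.0185,0],
    [0.6,0.0025,0.001,0.0185,0],
  ],
)

```text
time_s: 15.77
ee_pos: [0.4982, -0.2304, 0.0237]
ee_rot: [-0.001, 0.803, 0.596, -0.004]
ft_force: [-0.3, -0.0, -0.0]
finger_gap: 0.0512
gripper_force: 0.0
```

```bash
python3 -c "
from h import *
to(.4995,-.2305,.025,YT)"
```

```text
t 15.77 pos [ 0.4982 -0.2304  0.0237] yaw -16.8 tilt -1.0 F [-0.3 -0.  -0. ] gap 0.0512 -> shift [ 0.0003  0.0013 -0.0013] turn 0.0
```

Call:
carry_out(
  plan=[
    [0.6,0.0005,0.001,-0.0015,0],
    [0.15,0.0005,0.001,-0.0015,0],
    [0.15,0.0005,0.001,-0.0015,0],
    [0.15,0.0005,0.001,-0.0015,0],
    [0.15,0.0005,0.001,-0.0015,0],
    [0.15,0.0005,0.001,-0.0015,0],
  ],
  newtons=40,
)

```text
time_s: 16.27
ee_pos: [0.4998, -0.2303, 0.0259]
ee_rot: [-0.001, 0.803, 0.596, -0.004]
ft_force: [-0.8, -0.8, 5.5]
finger_gap: 0.0264
gripper_force: 39.3
```

Call:
carry_out(
  plan=[
    [0.15,0,0,-0.01,0],
    [0.15,0,0,-0.03,0],
    [0.15,0,0,-0.06,0],
    [0.15,0,0,-0.09,0],
    [0.15,0,0,-0.11,0],
    [0.15,0,0,-0.11,0],
  ],
)

```text
time_s: 16.77
ee_pos: [0.5027, -0.2301, 0.1397]
ee_rot: [0.002, 0.803, 0.596, -0.002]
ft_force: [0.3, -0.0, -1.3]
finger_gap: 0.0266
gripper_force: 39.5
```

```bash
python3 -c "
from h import *
to(*FELT['dark'],.13,YR)"
```

```text
t 16.77 pos [ 0.5027 -0.2301  0.1397] yaw -16.8 tilt -1.0 F [ 0.3 -0.  -1.3] gap 0.0266 -> shift [ 0.4421 -0.1149  0.0076] turn 0.716
```

Call:
carry_out(
  plan=[
    [0.15,0.013,-0.003,0,0.02],
    [0.15,0.04,-0.01,0,0.06],
    [0.15,0.077,-0.02,0,0.12],
    [0.15,0.114,-0.03,0,0.18],
    [0.15,0.151,-0.039,0,0.24],
    [0.15,0.188,-0.049,0,0.3],
    [0.15,0.225,-0.058,0,0.36],
    [0.15,0.262,-0.068,0,0.42],
    [0.15,0.299,-0.078,0,0.48],
    [0.15,0.336,-0.087,0,0.54],
    [0.15,0.373,-0.097,0,0.6],
    [0.15,0.402,-0.104,0,0.65],
  ],
)

```text
time_s: 17.77
ee_pos: [0.5158, 0.1888, 0.1337]
ee_rot: [-0.001, 0.951, 0.309, -0.004]
ft_force: [0.1, -0.1, -0.3]
finger_gap: 0.0264
gripper_force: 39.5
```

Call:
carry_out(
  plan=[
    [0.15,0.012,-0.017,0.01,0.03],
    [0.15,0.02,-0.028,0.03,0.06],
    [0.15,0.025,-0.033,0.055,0.066],
    [0.15,0.025,-0.033,0.08,0.066],
    [0.15,0.025,-0.033,0.09,0.066],
    [0.15,0.025,-0.033,0.09,0.066],
    [0.15,0.025,-0.033,0.09,0.066],
    [0.15,0.025,-0.033,0.09,0.066],
  ],
)

```text
time_s: 18.43
ee_pos: [0.5176, 0.2259, 0.0449]
ee_rot: [0.0, 0.961, 0.277, -0.003]
ft_force: [1.5, -0.5, -0.0]
finger_gap: 0.0267
gripper_force: 39.5
```

```bash
python3 -c "
from h import *
to(*FELT['dark'],.0218,YR)"
```

```text
t 18.43 pos [0.5176 0.2259 0.0449] yaw -57.9 tilt -1.0 F [ 1.5 -0.5 -0. ] gap 0.0267 -> shift [0.0027 0.0012 0.0231] turn -0.001
```

Call:
carry_out(
  plan=[
    [0.15,0.0025,0.001,0.005,0.0],
    [0.15,0.0025,0.001,0.012,0.0],
    [0.15,0.0025,0.001,0.017,0.0],
    [0.15,0.0025,0.001,0.0195,0.0],
    [0.15,0.0025,0.001,0.0195,0.0],
    [0.15,0.0025,0.001,0.0195,0.0],
    [0.15,0.0025,0.001,0.0195,0.0],
  ],
)

```text
time_s: 19.02
ee_pos: [0.5195, 0.2266, 0.0244]
ee_rot: [0.0, 0.961, 0.277, -0.004]
ft_force: [-0.8, 0.4, -0.3]
finger_gap: 0.0268
gripper_force: 39.5
```

```bash
python3 -c "
from h import *
to(*FELT['dark'],.0218,YR)"
```

```text
t 19.02 pos [0.5195 0.2266 0.0244] yaw -57.8 tilt -1.0 F [-0.8  0.4 -0.3] gap 0.0268 -> shift [0.0006 0.0008 0.0026] turn -0.0
```

Call:
carry_out(
  plan=[
    [0.15,0.0005,0.0005,0.001,0.0],
    [0.15,0.0005,0.0005,0.002,0.0],
    [0.15,0.0005,0.0005,0.003,0.0],
    [0.15,0.0005,0.0005,0.003,0.0],
    [0.15,0.0005,0.0005,0.003,0.0],
  ],
)

```text
time_s: 19.43
ee_pos: [0.5203, 0.2263, 0.0219]
ee_rot: [0.001, 0.961, 0.277, -0.004]
ft_force: [-0.2, -0.8, 5.5]
finger_gap: 0.0264
gripper_force: 40.0
```

Contact. Release and lift.

Call:
carry_out(
  plan=[
    [0.48,0,0,0.0,0.0],
    [0.48,0,0,0.0,0.0],
    [0.48,0,0,0.0,0.0],
    [0.48,0,0,-0.005,0.0],
    [0.48,0,0,-0.02,0.0],
    [0.48,0,0,-0.05,0.0],
    [0.48,0,0,-0.085,0.0],
    [0.48,0,0,-0.11,0.0],
    [0.48,0,0,-0.11,0.0],
  ],
)

```text
time_s: 20.18
ee_pos: [0.5236, 0.2287, 0.1365]
ee_rot: [-0.001, 0.961, 0.277, 0.0]
ft_force: [-0.4, 1.2, 0.6]
finger_gap: 0.0408
gripper_force: 0.0
```

```bash
python3 -c "
from h import *
to(.5102,-.1732,.11,YT)"
```

```text
t 20.18 pos [0.5236 0.2287 0.1365] yaw -57.8 tilt -1.0 F [-0.4  1.2  0.6] gap 0.0408 -> shift [-0.2254  0.3331  0.0257] turn -0.716
```

Call:
carry_out(
  plan=[
    [0.72,-0.011,0.017,0,-0.036],
    [0.72,-0.032,0.047,0,-0.1],
    [0.72,-0.053,0.078,0,-0.167],
    [0.72,-0.074,0.109,0,-0.233],
    [0.72,-0.095,0.14,0,-0.3],
    [0.72,-0.116,0.171,0,-0.365],
    [0.72,-0.137,0.202,0,-0.43],
    [0.72,-0.158,0.232,0,-0.497],
    [0.72,-0.178,0.263,0,-0.562],
    [0.72,-0.198,0.292,0,-0.626],
    [0.72,-0.214,0.316,0.01,-0.68],
    [0.72,-0.225,0.333,0.024,-0.716],
  ],
)

```text
time_s: 21.18
ee_pos: [0.5074, -0.1795, 0.1086]
ee_rot: [0.0, 0.803, 0.596, -0.004]
ft_force: [-0.6, -0.3, -0.7]
finger_gap: 0.0618
gripper_force: 0.0
```

Call:
carry_out(
  plan=[
    [0.72,0,0,0.005,0],
    [0.72,0,0,0.02,0],
    [0.72,0,0,0.04,0],
    [0.72,0,0,0.06,0],
    [0.72,0,0,0.065,0],
    [0.72,0,0,0.065,0],
    [0.72,0,0,0.065,0],
    [0.72,0,0,0.065,0],
  ],
)

```text
time_s: 21.85
ee_pos: [0.508, -0.1749, 0.0446]
ee_rot: [-0.001, 0.803, 0.596, -0.003]
ft_force: [-0.2, 0.2, 0.1]
finger_gap: 0.0615
gripper_force: 0.0
```

```bash
python3 look.py 6; python3 chk.py 6 brass bright dark; python3 -c "
from h import *
to(.5102,-.1732,.023,YT)"
```

```text
tip-TCP [-0.0299 -0.0297 -0.0295]
brass 60 z 0.0389 [0.4211 0.1626 0.038 ] off world [-0.001 -0.002] along row -0.0018 across 0.0012
bright 174 z 0.0284 [0.4711 0.1947 0.028 ] off world [ 0.0001 -0.0007] along row -0.0003 across 0.0006
dark 121 z 0.0324 [0.5201 0.2253 0.032 ] off world [-0.0003 -0.001 ] along row -0.0007 across 0.0007
t 21.95 pos [ 0.508  -0.1753  0.0447] yaw -16.8 tilt -1.0 F [0.2 0.6 0.4] gap 0.0615 -> shift [0.0027 0.0016 0.0217] turn 0.0
```

Call:
carry_out(
  plan=[
    [0.72,0.0025,0.0015,0.006,0],
    [0.72,0.0025,0.0015,0.013,0],
    [0.72,0.0025,0.0015,0.019,0],
    [0.72,0.0025,0.0015,0.021,0],
    [0.72,0.0025,0.0015,0.021,0],
    [0.72,0.0025,0.0015,0.021,0],
  ],
)

```text
time_s: 22.45
ee_pos: [0.5091, -0.1734, 0.0223]
ee_rot: [-0.001, 0.803, 0.596, -0.004]
ft_force: [0.3, -0.2, 0.7]
finger_gap: 0.0615
gripper_force: 0.0
```

```bash
python3 -c "
from h import *
to(.5102,-.1732,.0228,YT)"
```

```text
t 22.45 pos [ 0.5091 -0.1734  0.0223] yaw -16.8 tilt -1.0 F [ 0.3 -0.2  0.7] gap 0.0615 -> shift [ 0.0005  0.001  -0.0005] turn 0.0
```

Call:
carry_out(
  plan=[
    [0.72,0.0005,0.001,-0.0005,0],
    [0.3,0.0005,0.001,-0.0005,0],
    [0.3,0.0005,0.001,-0.0005,0],
    [0.3,0.0005,0.001,-0.0005,0],
    [0.3,0.0005,0.001,-0.0005,0],
    [0.3,0.0005,0.001,-0.0005,0],
  ],
  newtons=40,
)

```text
time_s: 22.95
ee_pos: [0.5107, -0.1732, 0.0237]
ee_rot: [-0.001, 0.803, 0.596, -0.004]
ft_force: [-0.6, 0.2, 6.2]
finger_gap: 0.0399
gripper_force: 40.0
```

Call:
carry_out(
  plan=[
    [0.3,0,0,-0.01,0],
    [0.3,0,0,-0.03,0],
    [0.3,0,0,-0.06,0],
    [0.3,0,0,-0.09,0],
    [0.3,0,0,-0.11,0],
    [0.3,0,0,-0.11,0],
  ],
)

```text
time_s: 23.45
ee_pos: [0.5137, -0.1728, 0.1374]
ee_rot: [0.001, 0.803, 0.596, -0.001]
ft_force: [-0.4, 0.9, -0.7]
finger_gap: 0.04
gripper_force: 40.7
```

```bash
python3 -c "
from h import *
to(*FELT['flat'],.13,YR)"
```

```text
t 23.45 pos [ 0.5137 -0.1728  0.1374] yaw -16.8 tilt -1.0 F [-0.4  0.9 -0.7] gap 0.04 -> shift [ 0.4278 -0.0709  0.0057] turn 0.716
```

Call:
carry_out(
  plan=[
    [0.3,0.012,-0.002,0,0.02],
    [0.3,0.038,-0.006,0,0.06],
    [0.3,0.074,-0.012,0,0.12],
    [0.3,0.11,-0.018,0,0.18],
    [0.3,0.146,-0.024,0,0.24],
    [0.3,0.182,-0.03,0,0.3],
    [0.3,0.218,-0.036,0,0.36],
    [0.3,0.254,-0.042,0,0.42],
    [0.3,0.29,-0.048,0,0.48],
    [0.3,0.326,-0.054,0,0.54],
    [0.3,0.362,-0.06,0,0.6],
    [0.3,0.39,-0.064,0,0.65],
  ],
)

```text
time_s: 24.45
ee_pos: [0.5616, 0.2228, 0.1312]
ee_rot: [-0.001, 0.951, 0.309, -0.004]
ft_force: [1.3, 0.5, -0.5]
finger_gap: 0.0401
gripper_force: 40.7
```

```bash
python3 -c "
from h import *
to(*FELT['flat'],.045,YR)"
```

```text
t 24.45 pos [0.5616 0.2228 0.1312] yaw -54.0 tilt -1.0 F [ 1.3  0.5 -0.5] gap 0.0401 -> shift [ 0.0273 -0.023   0.086 ] turn 0.066
```

Call:
carry_out(
  plan=[
    [0.3,0.012,-0.012,0.005,0.03],
    [0.3,0.022,-0.022,0.015,0.06],
    [0.3,0.027,-0.026,0.035,0.066],
    [0.3,0.027,-0.026,0.06,0.066],
    [0.3,0.027,-0.026,0.08,0.066],
    [0.3,0.027,-0.026,0.086,0.066],
    [0.3,0.027,-0.026,0.086,0.066],
    [0.3,0.027,-0.026,0.086,0.066],
    [0.3,0.027,-0.026,0.086,0.066],
  ],
)

```text
time_s: 25.2
ee_pos: [0.5693, 0.2561, 0.0466]
ee_rot: [0.0, 0.961, 0.277, -0.003]
ft_force: [0.2, -0.1, 0.1]
finger_gap: 0.0402
gripper_force: 40.7
```

```bash
python3 look.py 7; python3 - <<'E'
from h import *
to(*FELT['flat'],.0197,YR)
im=np.load('scene_7.npz')['im'];crop(np.clip(im*1.4,0,255).astype(np.uint8),190,140,290,240,5.5,'pics/s7.png')
E
```

```text
tip-TCP [-0.0298 -0.0292 -0.0278]
t 25.3 pos [0.5694 0.256  0.0468] yaw -57.8 tilt -1.0 F [-0.4 -0.4 -1. ] gap 0.0398 -> shift [ 0.0009 -0.001   0.0271] turn -0.001
```

View pics/s7.png

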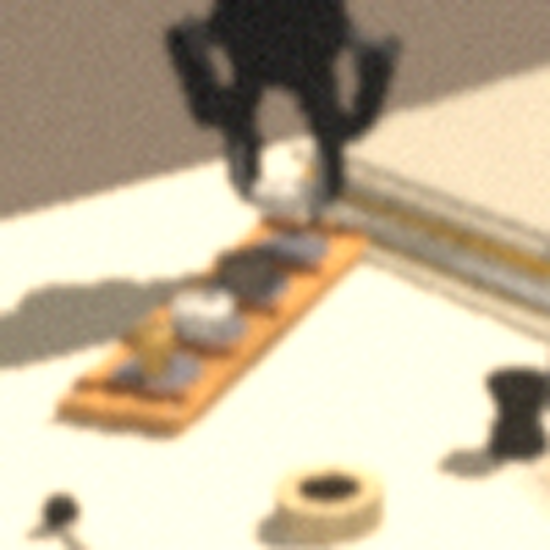

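Call:
carry_out(
  plan=[
    [0.3,0.0008,-0.001,0.006,0.0],
    [0.3,0.0008,-0.001,0.013,0.0],
    [0.3,0.0008,-0.001,0.019,0.0],
    [0.3,0.0008,-0.001,0.0225,0.0],
    [0.3,0.0008,-0.001,0.0235,0.0],
    [0.3,0.0008,-0.001,0.0235,0.0],
    [0.3,0.0008,-0.001,0.0235,0.0],
  ],
)

```text
time_s: 25.88
ee_pos: [0.5684, 0.2569, 0.0218]
ee_rot: [0.0, 0.961, 0.277, -0.004]
ft_force: [0.0, -0.3, -0.4]
finger_gap: 0.0401
gripper_force: 40.7
```

```bash
python3 -c "
from h import *
to(*FELT['flat'],.0197,YR)"
```

```text
t 25.88 pos [0.5684 0.2569 0.0218] yaw -57.8 tilt -1.0 F [ 0.  -0.3 -0.4] gap 0.0401 -> shift [0.001  0.0002 0.0021] turn -0.0
```

Call:
carry_out(
  plan=[
    [0.3,0.001,0,0.001,0.0],
    [0.3,0.001,0,0.0018,0.0],
    [0.3,0.001,0,0.0024,0.0],
    [0.3,0.001,0,0.0024,0.0],
    [0.3,0.001,0,0.0024,0.0],
  ],
)

```text
time_s: 26.3
ee_pos: [0.5696, 0.2576, 0.0199]
ee_rot: [0.0, 0.961, 0.277, -0.004]
ft_force: [-0.5, -0.1, 1.4]
finger_gap: 0.0401
gripper_force: 40.9
```

Just touching; release gently and lift.

Call:
carry_out(
  plan=[
    [0.3,0,0,0.0005,0.0],
    [0.63,0,0,0.0005,0.0],
    [0.63,0,0,0.0005,0.0],
    [0.63,0,0,0.0005,0.0],
    [0.63,0,0,-0.005,0.0],
    [0.63,0,0,-0.02,0.0],
    [0.63,0,0,-0.05,0.0],
    [0.63,0,0,-0.085,0.0],
    [0.63,0,0,-0.12,0.0],
    [0.63,0,0,-0.12,0.0],
  ],
)

```text
time_s: 27.13
ee_pos: [0.5739, 0.2609, 0.1478]
ee_rot: [-0.002, 0.961, 0.277, 0.002]
ft_force: [1.1, 0.3, -0.6]
finger_gap: 0.0538
gripper_force: 0.0
```

Call:
carry_out(
  plan=[
    [0.63,-0.04,0.03,0,0],
    [0.63,-0.07,0.06,0,0],
    [0.63,-0.1,0.09,0,0],
    [0.63,-0.13,0.12,0,0],
    [0.63,-0.16,0.15,0,0],
    [0.63,-0.18,0.17,0,0],
    [0.63,-0.19,0.18,0,0],
    [0.63,-0.19,0.18,0,0],
    [0.63,-0.19,0.18,0,0],
  ],
)

```text
time_s: 27.88
ee_pos: [0.5057, 0.0035, 0.1416]
ee_rot: [0.001, 0.961, 0.276, -0.003]
ft_force: [0.3, 0.9, 0.3]
finger_gap: 0.0536
gripper_force: 0.0
```

```bash
python3 look.py 8; python3 chk.py 8 brass bright dark flat; python3 - <<'E'
from h import *
s=np.load('scene_8.npz')['im'];t=np.load('top_8.npz')['im']
a=cv2.resize(s[150:250,190:290],(396,500),interpolation=2);b=cv2.resize(t[170:296,125:225],(396,500),interpolation=2)
cv2.imwrite('pics/fin.png',np.clip(np.hstack([a,b])[:,:,::-1]*1.4,0,255).astype(np.uint8))
E
```

```text
tip-TCP [-0.0017 -0.0009  0.0008]
brass 62 z 0.039 [0.4207 0.1628 0.038 ] off world [-0.0014 -0.0018] along row -0.0022 across 0.0008
bright 173 z 0.0282 [0.4709 0.1948 0.028 ] off world [-0.0001 -0.0006] along row -0.0004 across 0.0004
dark 111 z 0.0323 [0.5205 0.2255 0.032 ] off world [ 0.0001 -0.0008] along row -0.0004 across 0.0007
flat 266 z 0.0247 [0.5698 0.257  0.024 ] off world [ 0.0004 -0.0003] along row 0.0002 across 0.0005
```

View pics/fin.png

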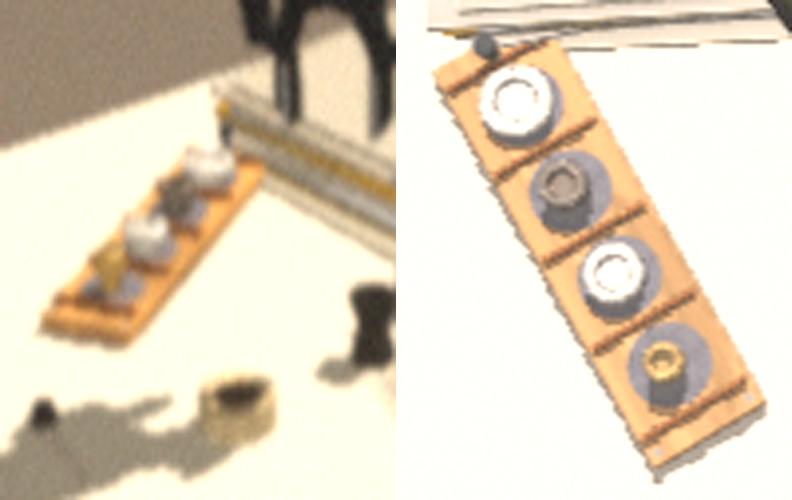

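```bash
python3 -c "
from rig import robot
print(robot.close_job())"
```

```text
the job is handed in; nothing more can be done
None
```

The four dies are in the rack in reverse order: flat next to the pin, then dark, bright and brass. All stand upright and released, about 2 mm or less from the middle of their felt discs by the top camera. The job is handed in at about 28 s; no verdict came back.

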